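# Switch the shop charger to the loaded bay

### The job

One bay of the battery charger on the parts counter holds a battery, the other only a flat cover. Press a fingertip lightly on the knurled face of the charger's dial and rub it round until it clicks into the next position, pointing at the bay with the battery (never to the covered bay), then press the start button fully in and let go. Grasp and lift nothing: leave the battery, the cover and everything else where they stand.

Things in the scene. Friction and masses are not known exactly. Their poses are not given: they have to be found in the camera images.
- charger: Two-bay battery charger: fixed grey box 240 (x) x 320 (y) x 60 mm high. Origin at the centre of its underside; +x away from the robot, +y left. On its flat top: the dial (centre x -65, y 0), two shallow bays (inside 70 x 100 mm, walls 12 mm high) centred at x +55, y +80 (left) and -80 (right), the start button at x -65, y -115
- dial (a joint): Dial angle (rad), positive counterclockwise from above. A click spring gives three rest places: 0 = pointer straight back between the bays (off, the start), +0.59 = at the left (+y) bay, -0.59 = at the right (-y) bay. It resists with up to 0.07 N m; beyond about 0.31 it snaps on into the next rest place, short of that it springs back. Stops at +-0.68
- dial_centre (a point): Centre of the dial's top face: flat black disc 90 mm across, vertical axis, ribbed (knurled) from radius 29 to 44 mm. It stands 4 mm above a fixed collar (radius 47 to 54 mm), too low to grip by the rim: a fingertip pressed on the face off-centre and dragged round turns it by friction. The face gives under the finger at 2 N plus 2 N per mm, at most 4 mm, then is rigid
- dial_pointer (a point): Outer end of the dial's white pointer bar, on the top face 40 mm from dial_centre
- start (a joint): Travel of the start button (m), 0 = up, 0.006 = fully in; it springs back; full travel takes about 5 N
- start_top (a point): Centre of the top of the start button: round grey push button 26 mm across in a black housing on the charger's top, right (-y) of the dial; it is pressed straight down
- battery: The battery: loose upright block 60 (x) x 90 (y) x 91 mm high, black with a grey top and two brass terminal posts (12 mm high), about 0.9 kg, standing in one of the bays (left or right). Origin at the centre of its underside
- blank: Grey plastic bay cover lying in the other, empty bay: plate 60 x 90 x 10 mm with a low ridge, 26 mm high in all, loose. Origin at the centre of its underside
- grease: Bystander: small grease jar, 40 mm across, 50 mm high, standing on the charger's top left of the dial. Origin at the centre of its underside
- oil: Bystander: oil bottle 72 mm across, 190 mm high, on the counter right of the charger. Origin at the centre of its underside
- carton: Bystander: carton 70 x 90 x 110 mm high, left of the charger. Origin at the centre of its underside
- plug: Bystander: spark plug standing on end, 25 mm across, 68 mm high, left of the charger. Origin at the centre of its underside
- driver: Bystander: screwdriver lying on the counter, 200 mm long, 26 mm thick. Origin under its middle
- spanner: Bystander: spanner lying on the counter, 180 mm long, 8 mm thick. Origin under its middle
- pulley: Bystander: belt pulley lying flat, 80 mm across, 20 mm high, right of the charger. Origin at the centre of its underside
Not all that is in view belongs to the job. Leave any blue look-alike of the blank alone. There is more than one size of the battery; the one meant has the size given above.

How it is judged:
On the way, in this order (a step that is already met when the one before it is completed fails the run):
1. the dial has clicked into the position that points at the battery's bay (((y of battery in the frame of charger above 0.04 m and value of joint dial between 0.49 and 0.69 rad) or (y of battery in the frame of charger below -0.04 m and value of joint dial between -0.69 and -0.49 rad))), for 0.2 s.
2. the start button is pressed fully in (at least 4.5 of 6 mm) with the dial on the battery's bay (((y of battery in the frame of charger above 0.04 m and value of joint dial between 0.49 and 0.69 rad) or (y of battery in the frame of charger below -0.04 m and value of joint dial between -0.69 and -0.49 rad)) and value of joint start above 0.0045 m), for 0.02 s.
At the end, for the whole second after the job is handed in: The dial rests within 0.1 rad of the click position that points at the bay with the battery, the start button has come up again (under 1.5 mm), battery and cover are still down in their bays within 12 mm of where they began, and all bystanders within 20 mm (((y of battery in the frame of charger above 0.04 m and value of joint dial between 0.49 and 0.69 rad) or (y of battery in the frame of charger below -0.04 m and value of joint dial between -0.69 and -0.49 rad)) and value of joint start below 0.0015 m and velocity of joint dial between -0.05 and 0.05 rad/s and z of each of battery, blank in the frame of charger below 0.07 m and distance of each of battery, blank from where it was at the start of the episode below 0.012 m and distance of each of grease, oil, carton, plug, driver, spanner, pulley from where it was at the start of the episode below 0.02 m); the robot touches nothing.
It fails at once if the dial is turned to the covered bay (more than 0.4 rad towards it) ((y of battery in the frame of charger above 0.04 m and value of joint dial below -0.4 rad) or (y of battery in the frame of charger below -0.04 m and value of joint dial above 0.4 rad)).
It fails at once if the start button is pressed (over 3 mm) while the dial is not on the battery's bay (value of joint start above 0.003 m and not ((y of battery in the frame of charger above 0.04 m and value of joint dial between 0.49 and 0.69 rad) or (y of battery in the frame of charger below -0.04 m and value of joint dial between -0.69 and -0.49 rad))).
It fails at once if the dial is pressed with more than 45 N (contact force between the arm and dial above 45 N).
It fails at once if the battery or the cover is lifted, tipped or shifted by more than 12 mm (distance of any of battery, blank from where it was at the start of the episode above 0.012 m or angle between any of battery, blank's own z axis and vertical above 0.2 rad).
It fails at once if a bystander is lifted, knocked over or shifted by more than 20 mm (distance of any of grease, oil, carton, plug, driver, spanner, pulley from where it was at the start of the episode above 0.02 m or angle between any of grease, oil, carton, plug's own z axis and vertical above 0.35 rad).
It also fails if it takes over 38 s, if anything falls off the work surface, if the arm or the gripper's body presses on something with over 40 N, if the wrist force passes 120 N, or if a joint passes its speed limit or range.

### The arm

A 6-joint arm with a two-finger parallel gripper is mounted at the origin on the work surface. World frame = base frame: x ahead of the robot, y to its left, z up, the work surface at z = 0. Lengths are in m, angles in rad, forces in N, time in s.
With the tool pointing down it reaches from about 0.25 to 0.775 m from the base axis. Payload 4 kg.
Tool frame: the origin (TCP) lies at the very end of the fingers, on their centre line; the grasp point (between the pads) lies 19 mm behind it; z points along the fingers, y is the line along which they close (so a half turn about z gives the same grasp; the last joint's range is limited). The gripper opens to 94 mm and grips with 3 to 60 N. Pads are 16 mm wide; open, the fingers measure 119 mm over their backs; the gripper's body (75 mm by 177 mm) begins 78 mm behind the grasp point.
Start: joints at [-1.389, 0.087, 1.371, -0, 1.684, -0.103], TCP at [0.155, -0.528, 0.206] pointing down, gripper open.
Joint ranges: [-3.1, 3.1], [-0.76, 2.03], [0.27, 2.55], [-1.08, 4.22], [0.17, 2.65], [-2.57, 2.57]. Speed limits (rad/s): [2.79, 2.79, 3.14, 3.14, 3.14, 3.14].

### API

Orientations are given as [roll, pitch, yaw] about the fixed x, y, z axes, in that order (R = Rz(yaw) Ry(pitch) Rx(roll)).
In Python, from bench import robot gives the robot as it stands. The module is installed in compiled form; this text tells all that it offers.
- The arm moves only by the tool move_arm, never from a script. Its argument "deltas" is one flat list of numbers, 7 for each row, row after row: the turn, a rotation vector about the tool's x, y, z in rad, then the shift along the tool's x, y, z in cm, then the closure, from -1 (fully open) to 1 (shut). A call has 1 to 8 rows; each row is the pose to reach, as a shift and turn from the pose commanded when the call began, along the tool's axes at that moment; what a row does not reach only later rows make up. A row lasts 1/10 s, in which the tool goes at most 50 mm and 8.59 degrees, less where a joint would pass 70% of its speed; a pose out of reach is approached as far as the arm can. A call with a gripper value outside its range is refused whole. The fingers move at their own pace and stop on an object; the grip force is fixed at half the most. Time passes only in rows, so rows that repeat a pose let the fingers close. It gives the time, the measured TCP pose, the force, the opening and the grip force at its end, in the units of the state.
- robot.get_obs(): the state, without advancing time (a new reading comes with each control period).
- robot.snapshot(name): name is "side" or "top" or "wrist"; returns a dict with "image" (420x560x3 uint8, red, green, blue), "depth" (420x560 float32, m along the optical axis (not along the pixel's ray), 0 where there is no reading), "fov_y" (degrees; the focal length in pixels is half the picture's height over the tangent of half this angle, whatever the lens; pixels are square), "cx", "cy" (the principal point, pixels), "D" ([k1, k2, p1, p2, k3] as OpenCV has them; the pictures are not rectified), "origin" and "orientation" of the camera in the world; the wrist camera has in their place "T_tool_cam" (4x4, takes a point from camera to tool coordinates, whose origin is the TCP and whose axes are the flange's). Camera axes: x right, y up, looking along -z (the intrinsics and any distortion apply to the point x, -y, -z); pixel columns grow to the right and rows downward; lengths in m; the calibration is good to about 2 mm. A picture is of the moment at which its call begins: read the wrist's pose just before it.
- robot.close_job(): hands the job in; it is judged then, once.
The state is a dict: "time": time; "joint_positions": joint angles; "qvel": joint speeds; "joint_torque": joint torques, N m; "tool_pos": TCP position; "ee_rot": TCP orientation; "wrist_force": force on the tool from outside, world axes, zero at the start; "wrist_torque": the same for the moment, N m; "width": finger opening in m; "finger_force": force on a finger pad.
Only numpy, scipy, OpenCV 4.12 (cv2) and the standard library are available. Lean on these libraries where they do the work, as an engineer would, in place of code of your own. Each camera call takes 0.05 s, during which the arm holds its last target. There are 200 camera calls.

## Working session

There is one attempt and no reset: what is moved stays moved. The work goes in short steps, Python scripts to look and compute and a tool call to move; the robot and the scene stay as the last step left them, time stands still between calls to the robot, and variables do not carry over. Pictures are saved under pics/ and viewed, at most 10 in all, crops included, and the job is handed in when it is done.

Besides the shell and the picture viewer there is one more tool, called after "Emit:" by a JSON object that holds its "fn" and its "kwargs", one argument or row to a line. move_arm: Moves the arm, as the interface text tells. Its arguments: {"type":"object","properties":{"deltas":{"type":"array","items":{"type":"number"}}},"required":["deltas"]}

```bash
mkdir -p pics; cat > h.py <<'E'
import numpy as np, cv2
from scipy.spatial.transform import Rotation as R
from bench import robot
def snap(n):
    o=robot.get_obs(); s=robot.snapshot(n)
    if n=="wrist":
        T=np.eye(4); T[:3,:3]=R.from_euler('xyz',o['ee_rot']).as_matrix(); T[:3,3]=o['tool_pos']
        s['T']=T@np.array(s['T_tool_cam'])
    else:
        T=np.eye(4); q=np.array(s['orientation'])
        T[:3,:3]=q if q.shape==(3,3) else R.from_euler('xyz',q).as_matrix() if q.size==3 else R.from_quat(q).as_matrix()
        T[:3,3]=s['origin']; s['T']=T
    f=210/np.tan(np.radians(s['fov_y'])/2); s['K']=np.array([[f,0,s['cx']],[0,f,s['cy']],[0,0,1]])
    return s
def rays(s,uv):
    p=cv2.undistortPoints(np.array(uv,float).reshape(-1,1,2),s['K'],np.array(s['D'],float)).reshape(-1,2)
    return np.c_[p[:,0],-p[:,1],-np.ones(len(p))]
def plane(s,uv,z):
    d=rays(s,uv)@s['T'][:3,:3].T; o=s['T'][:3,3]
    return o+d*((z-o[2])/d[:,2])[:,None]
def deep(s,uv):
    uv=np.array(uv).reshape(-1,2); z=s['depth'][uv[:,1].astype(int),uv[:,0].astype(int)]
    return (rays(s,uv)*z[:,None])@s['T'][:3,:3].T+s['T'][:3,3]
E
python3 - <<'E'
from h import *
print(robot.get_obs())
for n in("top","side"):
    s=snap(n); cv2.imwrite(f"pics/{n}0.png",s['image'][:,:,::-1]); print(n,s['origin'],s['orientation'],s['fov_y'],s['cx'],s['cy'],s['D'])
    np.savez(f"{n}0.npz",**s)
E
```

```text
{'time': 0.0, 'joint_positions': array([-1.38912265e+00,  8.79235344e-02,  1.37224482e+00, -2.14278445e-05,
        1.68360976e+00, -1.03094495e-01]), 'qvel': array([-0.00076393, -0.00150844,  0.0008693 , -0.00039432,  0.00031275,
        0.00104452]), 'joint_torque': array([-1.60720036e-03, -3.40184605e+01, -3.02429509e+01,  7.16726203e-02,
        3.30432958e-02, -1.51693430e-04]), 'tool_pos': array([ 0.15440469, -0.52730355,  0.20432618]), 'ee_rot': array([-3.13941661e+00, -2.03725249e-04,  2.84765559e-01]), 'wrist_force': array([-0.31054522, -0.85341939,  0.27458097]), 'wrist_torque': array([0.00741666, 0.01410117, 0.02572334]), 'finger_force': 0.0, 'width': 0.09433585817281097}
top [ 0.33648605 -0.0080205   1.57611557] [ 0.12247081  0.00620894 -1.55574818] 44.98880946643605 276.34652458497436 211.51157660269843 [-0.16418762  0.          0.          0.          0.        ]
side [0.09952602 0.71422287 0.81435713] [ 0.85887551  0.01227684 -2.62081372] 50.713651167577495 281.2202477178845 212.77473379786608 [-0.03521405  0.          0.          0.          0.        ]
```

View pics/top0.png

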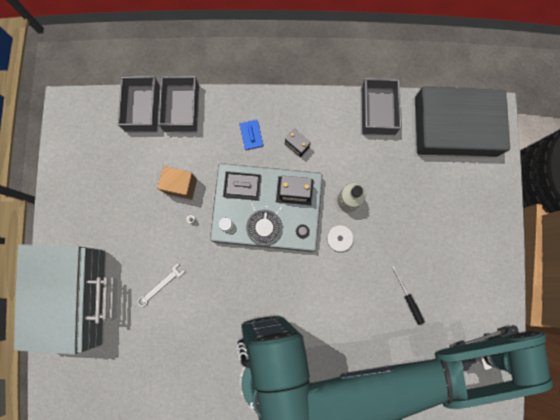

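View pics/side0.png

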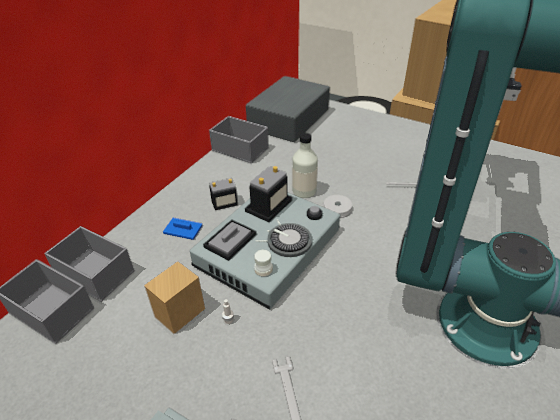

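The battery stands in the right (-y) bay (295,188), the cover in the left one (242,185), the dial at (265,228) and the button at (303,231). So the dial has to turn clockwise, to -0.59.

```bash
python3 - <<'E'
from h import *
ld=lambda n:dict(np.load(n+"0.npz",allow_pickle=True))
s=ld("top"); np.set_printoptions(precision=4,suppress=True)
P=dict(dial=(265,228),btn=(303,231),bat=(295,186),oilcap=(355,191),oilbody=(350,200),grease=(225,224),pulley=(340,238),blank=(232,180),top=(240,215))
for k,v in P.items(): print(k,deep(s,[v])[0])
# charger outline
v,u=np.mgrid[150:265,195:335]; uv=np.c_[u.ravel(),v.ravel()]; w=deep(s,uv)
m=(abs(w[:,2]-.06)<.006)
r=cv2.minAreaRect(w[m][:,:2].astype(np.float32)); print("rect",r, np.median(w[m][:,2]))
def pts(z0,z1,c,rad):
    q=w[(w[:,2]>z0)&(w[:,2]<z1)&(np.hypot(w[:,0]-c[0],w[:,1]-c[1])<rad)]; return q
c=deep(s,[P['dial']])[0]; q=pts(.063,.1,c,.06); print("dial",q.min(0),q.max(0),np.median(q,0))
c=deep(s,[P['btn']])[0]; q=pts(.063,.1,c,.03); print("btn",q.min(0),q.max(0),np.median(q,0))
v,u=np.mgrid[150:265,195:400]; w=deep(s,np.c_[u.ravel(),v.ravel()])
q=w[(w[:,2]>.12)]; 
for nm,q in (("bat",q[q[:,1]>-.18]),("oil",q[q[:,1]<-.18])): print(nm,q.min(0),q.max(0))
im=s['image'][140:270,190:380,::-1]; cv2.imwrite("pics/crop.png",cv2.resize(im,None,fx=4,fy=4,interpolation=cv2.INTER_CUBIC))
E
```

```text
dial [0.4711 0.037  0.0769]
btn [ 0.4633 -0.0756  0.0822]
bat [ 0.5854 -0.0485  0.1533]
oilcap [ 0.5678 -0.2146  0.1882]
oilbody [ 0.5493 -0.2071  0.1409]
grease [0.4782 0.1529 0.1081]
pulley [ 0.4487 -0.1931  0.0166]
blank [0.6155 0.1395 0.0713]
top [0.5107 0.1135 0.061 ]
rect ((0.569962203502655, 0.032741352915763855), (0.32145458459854126, 0.30315279960632324), 85.61003875732422) 0.06008071060175402
dial [ 0.4187 -0.0225  0.063 ] [0.5291 0.0945 0.0854] [0.4741 0.0396 0.0734]
btn [ 0.4376 -0.1006  0.063 ] [ 0.4919 -0.0494  0.0932] [ 0.4636 -0.0734  0.0729]
bat [ 0.3365 -0.095   0.1203] [ 0.6155 -0.0033  1.5761]
oil [ 0.535  -0.2507  0.1201] [ 0.6025 -0.186   0.1971]
```

View pics/crop.png

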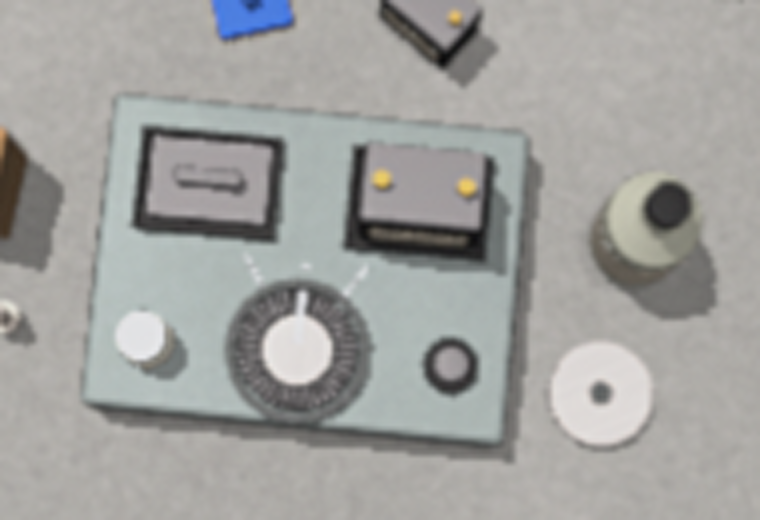

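Emit:
{"fn": "move_arm", "kwargs": {
  "deltas": [0,0,0.15,3,-4,-6,1,0,0,0.285,6,-8,-6,1,0,0,0.285,10,-12,-6,1,0,0,0.285,14,-16,-6,1,0,0,0.285,18,-20,-6,1,0,0,0.285,21,-24,-6,1,0,0,0.285,24,-28,-6,1,0,0,0.285,27,-32,-6,1]
}}

```text
time: 0.9
tool_pos: [0.3094, -0.18, 0.2651]
ee_rot: [-3.141, -0.0, -0.001]
wrist_force: [2.3, 0.9, 0.0]
width: 0.0336
finger_force: 0.0
```

```bash
python3 - <<'E'
from h import *
o=robot.get_obs(); print(o['time'],o['tool_pos'],o['ee_rot'],o['width'])
s=snap("wrist"); print(s['T_tool_cam'],s['fov_y'])
E
```

```text
0.9 [ 0.30943591 -0.18001416  0.26507137] [-3.14146653e+00 -9.49288281e-05 -9.19330533e-04] 0.03359658378956275
[[-5.98377707e-04  9.59816221e-01  2.80628693e-01  8.19684693e-02]
 [ 9.99999809e-01  5.30313151e-04  3.18479294e-04  1.66167668e-04]
 [ 1.56860507e-04  2.80628830e-01 -9.59816355e-01 -1.79216438e-01]
 [ 0.00000000e+00  0.00000000e+00  0.00000000e+00  1.00000000e+00]] 64.53872559253807
```

Emit:
{"fn": "move_arm", "kwargs": {
  "deltas": [0,0,0,2,-4.5,0,1,0,0,0,4,-9,0,1,0,0,0,6,-13.5,0,1,0,0,0,8,-18,0,1,0,0,0,8,-18,0,1,0,0,0,8,-18,0,1]
}}

```text
time: 1.55
tool_pos: [0.3892, -0.0012, 0.2649]
ee_rot: [3.141, 0.002, 0.003]
wrist_force: [-0.3, -0.4, 0.5]
width: 0.0004
finger_force: 0.0
```

```bash
python3 - <<'E'
from h import *
o=robot.get_obs(); print(o['time'],o['tool_pos'],o['ee_rot'],o['width'])
s=snap("wrist"); np.savez("w1.npz",**s); cv2.imwrite("pics/w1.png",s['image'][:,:,::-1])
E
```

```text
1.55 [ 0.3892149  -0.00121501  0.264858  ] [3.14107019e+00 1.59923722e-03 3.44658065e-03] 0.00042605158545726794
```

View pics/w1.png

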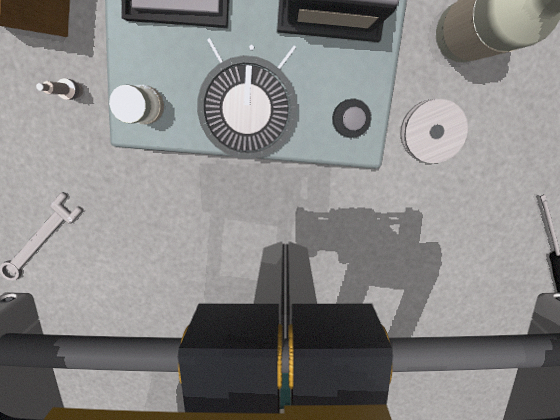

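The wrist view shows the dial centre near (248,107), the pointer tip at (249,67), the button at (354,118), the grease jar at (130,103), and the closed fingertip at (285,245).

```bash
python3 - <<'E'
from h import *
np.set_printoptions(precision=4,suppress=True)
s=dict(np.load("w1.npz",allow_pickle=True))
g=s['image'].mean(2); 
def blob(mask,name,z,ks=None):
    n,l,st,c=cv2.connectedComponentsWithStats(mask.astype(np.uint8)); return st,c,l
x0,y0=190,50
m=np.zeros_like(g,bool); hub=(g>170); m[60:160,190:310]=hub[60:160,190:310]
st,c,l=blob(m,0,0); i=1+st[1:,4].argmax(); print("hub",st[i],c[i])
for uv in [(248,110),(248,140),(215,107),(280,107),(265,85),(204,125),(354,118),(338,122),(300,140),(248,153)]: print(uv,deep(s,[uv])[0])
# ribbed annulus contour points at plane via depth points
v,u=np.mgrid[50:165,190:310]; uv=np.c_[u.ravel(),v.ravel()]; w=deep(s,uv)
d=w[(w[:,2]>.064)&(w[:,2]<.1)]; 
h=np.histogram(d[:,2],bins=np.arange(.060,.1,.001)); print(h[0]); 
for lo in(.064,.068,.071):
    q=d[d[:,2]>lo]; (c_,r)=cv2.minEnclosingCircle(q[:,:2].astype(np.float32)); print(lo,c_,r,q.mean(0))
v,u=np.mgrid[85:150,325:385]; w=deep(s,np.c_[u.ravel(),v.ravel()])
for lo in(.064,.070,.075):
    q=w[w[:,2]>lo]
    if len(q)>3: print("btn",lo,cv2.minEnclosingCircle(q[:,:2].astype(np.float32)),q.mean(0),np.percentile(q[:,2],[10,50,90]))
v,u=np.mgrid[60:150,100:170]; w=deep(s,np.c_[u.ravel(),v.ravel()]); q=w[w[:,2]>.1]; print("grease",q.min(0),q.max(0))
E
```

```text
hub [ 223   65   48   69 1997] [246.3846 106.337 ]
(248, 110) [0.472  0.0384 0.0748]
(248, 140) [0.4403 0.0391 0.0755]
(215, 107) [0.4752 0.0738 0.074 ]
(280, 107) [0.4751 0.0041 0.0746]
(265, 85) [0.4975 0.0199 0.0739]
(204, 125) [0.4562 0.0877 0.0699]
(354, 118) [ 0.4643 -0.0741  0.0826]
(338, 122) [ 0.4597 -0.059   0.0718]
(300, 140) [ 0.4392 -0.0184  0.0606]
(248, 153) [0.4256 0.0399 0.0714]
[   0    0    0    0   23   28   44   40  225  805  757  214  306 1514
 2418 1179  179   10    0    0    0    0    0    0    0    0    0    0
    0    0    0    0    0    0    0    0    0    0    0    0]
0.064 (0.4736107289791107, 0.04044826328754425) 0.0548226572573185 [0.475  0.0409 0.0731]
0.068 (0.4736107289791107, 0.04044826328754425) 0.0548226572573185 [0.475  0.0406 0.0732]
0.071 (0.47331681847572327, 0.04061436653137207) 0.05405721068382263 [0.4743 0.0403 0.0743]
btn 0.064 ((0.4657338261604309, -0.04756433144211769), 0.04701308533549309) [ 0.4645 -0.0717  0.0808] [0.0708 0.0727 0.0824]
btn 0.07 ((0.4657338261604309, -0.04756433144211769), 0.04701308533549309) [ 0.4643 -0.072   0.0813] [0.0711 0.0728 0.0824]
btn 0.075 ((0.466882586479187, -0.043702635914087296), 0.04304511472582817) [ 0.4644 -0.071   0.0939] [0.0805 0.0818 0.0829]
grease [ 0.4602 -0.001   0.1001] [0.4963 0.1715 0.4439]
```

Emit:
{"fn": "move_arm", "kwargs": {
  "deltas": [0,0,-0.14,2.5,-1.5,4,1,0,0,-0.28,5.3,-3,8,1,0,0,-0.35,5.3,-3,12,1,0,0,-0.35,5.3,-3,15,1,0,0,-0.35,5.3,-3,17,1,0,0,-0.35,5.3,-3,18,1,0,0,-0.35,5.3,-3,18,1,0,0,-0.35,5.3,-3,18,1]
}}

```text
time: 2.4
tool_pos: [0.4431, 0.0269, 0.0866]
ee_rot: [3.141, -0.002, 0.348]
wrist_force: [0.1, 0.3, 0.3]
width: 0.0005
finger_force: 0.0
```

Emit:
{"fn": "move_arm", "kwargs": {
  "deltas": [0,0,0,0,-0.2,0.6,1,0,0,0,0,-0.2,1.0,1,0,0,0,0,-0.2,1.2,1,0,0,0,0,-0.2,1.3,1,0,0,0,0,-0.2,1.3,1,0,0,0,0,-0.2,1.3,1]
}}

```text
time: 3.0
tool_pos: [0.4418, 0.0299, 0.073]
ee_rot: [3.141, -0.0, 0.35]
wrist_force: [-1.8, -0.3, 4.0]
width: -0.0
finger_force: 2.0
```

Emit:
{"fn": "move_arm", "kwargs": {
  "deltas": [0,0,0,0,0,0.1,1,0,0,0,0,0,0.2,1,0,0,0,0,0,0.2,1,0,0,0,0,0,0.2,1]
}}

```text
time: 3.4
tool_pos: [0.4419, 0.0298, 0.0713]
ee_rot: [3.141, -0.0, 0.35]
wrist_force: [-2.3, -0.7, 6.8]
width: 0.0006
finger_force: 3.6
```

```bash
python3 - <<'E'
from h import *
o=robot.get_obs(); p=o['tool_pos']; yaw=o['ee_rot'][2]; print(p,yaw,o['wrist_force'])
c=np.array([.4736,.0405]); d=p[:2]-c; print("r",np.hypot(*d))
for f in np.arange(0.1,.95,.1):
    R2=np.array([[np.cos(f),np.sin(f)],[-np.sin(f),np.cos(f)]]); v=(R2@d-d)*100
    print(round(f,2), np.cos(yaw)*v[0]+np.sin(yaw)*v[1], np.sin(yaw)*v[0]-np.cos(yaw)*v[1])
E
```

```text
[0.44186686 0.02976416 0.07127479] 0.3499298923446823 [-2.32898774 -0.70752078  6.79194757]
r 0.03350000599310331
0.1 0.024657303581865297 -0.33395144532570714
0.2 0.08253093713135742 -0.6637729015635272
0.3 0.17304264643253042 -0.98616890174721
0.4 0.2952880684052397 -1.2979181716128687
0.5 0.4480457672020984 -1.5959058155066133
0.6 0.6297894383917092 -1.8771544393922774
0.7 0.8387031592880172 -2.1388538999884292
0.8 1.0726995330495201 -2.378389382791133
0.9 1.3294405452585107 -2.593367528436126
```

Rub clockwise, turning the tool along with the dial, and add 0.5 mm of depth.

Emit:
{"fn": "move_arm", "kwargs": {
  "deltas": [0,0,0.05,0.01,-0.17,0.05,1,0,0,0.1,0.02,-0.33,0.05,1,0,0,0.15,0.05,-0.5,0.05,1,0,0,0.2,0.08,-0.66,0.05,1,0,0,0.25,0.12,-0.83,0.05,1,0,0,0.3,0.17,-0.99,0.05,1,0,0,0.35,0.23,-1.14,0.05,1,0,0,0.4,0.3,-1.3,0.05,1]
}}

```text
time: 4.2
tool_pos: [0.4408, 0.0434, 0.0711]
ee_rot: [-3.141, -0.002, -0.052]
wrist_force: [-2.4, 0.5, 7.7]
width: 0.0006
finger_force: 3.7
```

```bash
python3 - <<'E'
from h import *
s=snap("wrist"); np.savez("w2.npz",**s); cv2.imwrite("pics/w2.png",s['image'][:,:,::-1])
E
```

```text
(no output)
```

View pics/w2.png

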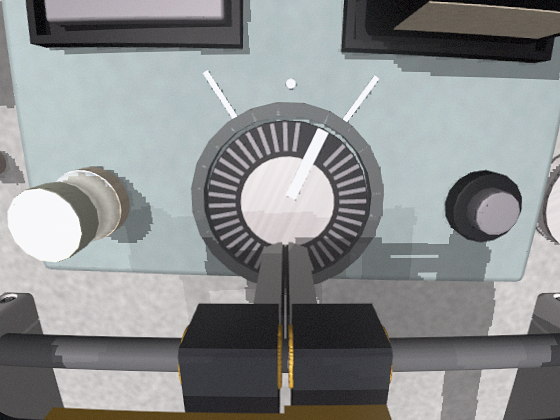

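The dial follows. Its pointer tip is at (322,133) and now leans about 0.45 rad towards the right-hand mark. I'll rub a little further, then lift.

Emit:
{"fn": "move_arm", "kwargs": {
  "deltas": [0,0,0.05,0.01,-0.17,0,1,0,0,0.1,0.02,-0.33,0,1,0,0,0.13,0.04,-0.43,0,1,0,0,0.13,0.04,-0.43,0,1,0,0,0.13,0.04,-0.43,-0.5,1,0,0,0.13,0.04,-0.43,-2,1,0,0,0.13,0.04,-0.43,-4,1,0,0,0.13,0.04,-0.43,-4,1]
}}

```text
time: 5.05
tool_pos: [0.4425, 0.0474, 0.112]
ee_rot: [-3.141, -0.005, -0.18]
wrist_force: [0.8, -0.4, 0.1]
width: 0.0002
finger_force: 0.0
```

```bash
python3 - <<'E'
from h import *
s=snap("wrist"); np.savez("w3.npz",**s); cv2.imwrite("pics/w3.png",s['image'][:,:,::-1]); o=robot.get_obs(); print(o['tool_pos'],o['ee_rot'])
E
```

```text
[0.44151016 0.04736478 0.1105068 ] [-3.14122067e+00 -2.45833246e-03 -1.80186959e-01]
```

View pics/w3.png

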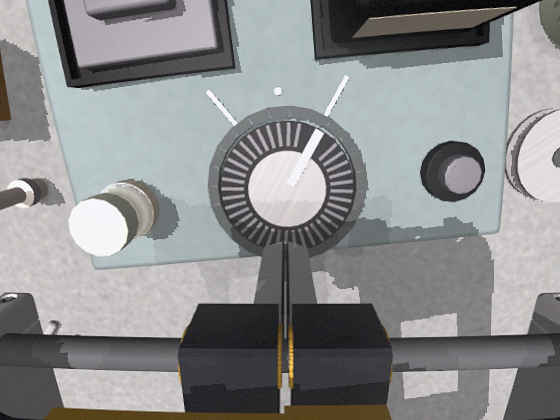

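The pointer tip at (321,131) now lines up with the right-hand mark, whose line runs from (328,116) to (347,77). Next I compute the exact angle and the moves to the button.

```bash
python3 - <<'E'
from h import *
np.set_printoptions(precision=4,suppress=True)
s=dict(np.load("w3.npz",allow_pickle=True))
p=plane(s,[(291,184),(321,131)],.0745); d=p[1]-p[0]; a=np.arctan2(d[1],d[0]); print("dial vs charger",a+.077)
print(np.arctan2(p[1,1]-.0405,p[1,0]-.4736)+.077)
g=s['image'].mean(2); m=np.zeros_like(g,np.uint8); m[150:200,440:490]=(g>110)[150:200,440:490]&(np.ptp(s['image'],axis=2)[150:200,440:490]<16)
n,l,st,c=cv2.connectedComponentsWithStats(m); i=1+st[1:,4].argmax(); print(st[i],c[i],plane(s,[c[i]],.082),deep(s,[(463,175)]))
o=robot.get_obs(); y=o['ee_rot'][2]; v=(np.array([.4643,-.0745])-o['tool_pos'][:2])*100
print(np.cos(y)*v[0]+np.sin(y)*v[1], np.sin(y)*v[0]-np.cos(y)*v[1], o['tool_pos'][2],y)
E
```

```text
dial vs charger -0.6063398954978051
-0.6274410488731542
[ 445  157   36   37 1041] [462.4505 174.7416] [[ 0.4644 -0.0736  0.082 ]] [[ 0.4643 -0.0737  0.0826]]
4.4260688460249025 11.580757181491446 0.11050680427193146 -0.18018695947108765
```

Emit:
{"fn": "move_arm", "kwargs": {
  "deltas": [0,0,-0.1,2,4,0,1,0,0,-0.18,3.2,8,0,1,0,0,-0.18,4.4,11.5,0,1,0,0,-0.18,4.4,11.5,0,1,0,0,-0.18,4.4,11.5,1,1,0,0,-0.18,4.4,11.5,2,1,0,0,-0.18,4.4,11.5,2,1]
}}

```text
time: 5.8
tool_pos: [0.4613, -0.072, 0.0869]
ee_rot: [-3.14, 0.005, 0.002]
wrist_force: [-0.7, -0.1, -0.1]
width: 0.0001
finger_force: 0.0
```

Emit:
{"fn": "move_arm", "kwargs": {
  "deltas": [0,0,0,0.2,0.2,0.2,1,0,0,0,0.2,0.2,0.5,1,0,0,0,0.2,0.2,0.8,1,0,0,0,0.2,0.2,1.1,1,0,0,0,0.2,0.2,1.15,1,0,0,0,0.2,0.2,1.15,1]
}}

```text
time: 6.4
tool_pos: [0.4657, -0.0754, 0.079]
ee_rot: [-3.141, -0.001, -0.0]
wrist_force: [-0.9, 2.0, 3.6]
width: 0.0008
finger_force: 1.6
```

Emit:
{"fn": "move_arm", "kwargs": {
  "deltas": [0,0,0,0,0,0.2,1,0,0,0,0,0,0.35,1,0,0,0,0,0,0.35,1,0,0,0,0,0,0.35,1]
}}

```text
time: 6.8
tool_pos: [0.4658, -0.0754, 0.0762]
ee_rot: [-3.141, -0.001, -0.0]
wrist_force: [-1.9, 2.8, 8.0]
width: 0.0004
finger_force: 4.0
```

Emit:
{"fn": "move_arm", "kwargs": {
  "deltas": [0,0,0,0,0,0.1,1,0,0,0,0,0,0.15,1,0,0,0,0,0,0.15,1]
}}

```text
time: 7.1
tool_pos: [0.4658, -0.0755, 0.076]
ee_rot: [-3.141, -0.002, -0.0]
wrist_force: [-4.3, 3.8, 13.9]
width: 0.0003
finger_force: 7.1
```

Force rose from 8 to 14 N with only 0.2 mm of travel, so the button is fully in. Now I let go and check.

Emit:
{"fn": "move_arm", "kwargs": {
  "deltas": [0,0,0,0,0,-0.5,1,0,0,0,0,0,-2,1,0,0,0,-1,0,-6,1,0,0,0,-3,0,-10,1,0,0,0,-5,0,-12,1,0,0,0,-5,0,-12,1,0,0,0,-5,0,-12,1,0,0,0,-5,0,-12,1]
}}

```text
time: 7.9
tool_pos: [0.4149, -0.0755, 0.1911]
ee_rot: [-3.141, 0.003, -0.0]
wrist_force: [-0.2, 0.3, -0.4]
width: 0.0005
finger_force: 0.0
```

```bash
python3 - <<'E'
from h import *
s=snap("wrist"); cv2.imwrite("pics/w4.png",s['image'][:,:,::-1]); print(robot.get_obs()['tool_pos'])
E
```

```text
[ 0.4148408  -0.07548328  0.19101984]
```

View pics/w4.png

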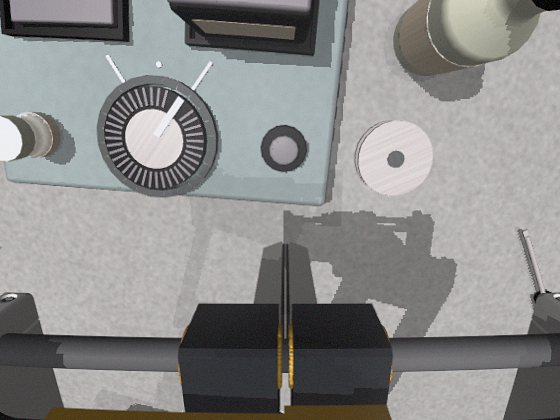

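The pointer tip at (183,95) still lines up with the right-hand mark, the button at (285,150) is up, and the gripper is clear of everything. Handing in.

```bash
python3 -c "
from bench import robot
print(robot.close_job())"
```

```text
the job is handed in; nothing more can be done
None
```

I turned the dial clockwise until it clicked at the right (-y) bay, which holds the battery, pressed the start button fully in and let go, then handed the job in at about 8 s; no verdict came back.

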